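# Shut the tagged water valve in the analyser's valve box

## Robot

A 6-joint arm with a two-finger parallel gripper is mounted at the origin on the work surface. World frame = base frame: x ahead of the robot, y to its left, z up, the work surface at z = 0. Lengths are in m, angles in rad, forces in N, time in s.
With the tool pointing down it reaches from about 0.35 to 0.85 m from the base axis. Payload 8.1 kg.
Tool frame: the origin (TCP) lies at the very end of the fingers, on their centre line; the grasp point (between the pads) lies 19 mm behind it; x points along the fingers, y is the direction in which the jaws open and shut, and the axes are right-handed (so a half turn about x gives the same grasp; the last joint's range is limited). The gripper opens to 93 mm and grips with 3 to 60 N. Pads are 15 mm wide; open, the fingers measure 128 mm over their backs; the gripper's body (75 mm by 188 mm) begins 65 mm behind the grasp point.
Start: joints at [1.234, 0.13, 1.488, -0, 1.523, -0.085], TCP at [0.149, 0.581, 0.219] pointing down, gripper open.
Joint ranges: [-2.96, 2.96], [-0.89, 2.26], [0.02, 2.5], [-1.34, 4.48], [0, 2.73], [-2.66, 2.66]. Speed limits (rad/s): [2.39, 2.39, 2.79, 3.14, 3.14, 3.14].

## Interface

Orientations are given as a rotation vector (axis times angle).
In Python, from plant import * gives the robot as it stands. The module is installed in compiled form; this text tells all that it offers.
- The arm moves only by the tool apply_moves, never from a script. Its argument "series" is a list of rows, each an object with "jaw": the gripper's target within -1 to 1 (shut at 1, half-way at 0, fully open at -1); "linear": the shift along the tool's x, y, z normalised to -1 to 1, where 1 is 0.6 m, a list of three; "roll": the turn about the tool's x normalised to -1 to 1, where 1 is 30 degrees. A call has 1 to 20 rows; each row is the pose to reach, as a shift and turn from the pose measured when the call began, along the tool's axes at that moment; what a row does not reach only later rows make up. A row lasts 1/8 s, in which the tool goes at most 62.5 mm and 10.7 degrees, less where a joint would pass 70% of its speed; a pose out of reach is approached as far as the arm can. A call with a number of a shift or a turn outside -1 to 1 is refused whole. A call with a gripper value outside its range is refused whole. The fingers move at their own pace and stop on an object; "force" is the grip in N (left out, the last holds). Time passes only in rows, so rows that repeat a pose let the fingers close. It gives the time, the measured TCP pose, the force and the opening at its end, in the units of the state.
- read_state(): the state, without advancing time (a new reading comes with each control period).
- read_camera(name): name is "scene" or "top" or "wrist"; returns a dict with "pixels" (400x640x3 uint8, blue, green, red), "intrinsics" (3x3 intrinsics, pixels), "rvec" (rotation vector, rad) and "tvec" (3), from world to camera coordinates, as OpenCV has them; the wrist camera has in their place "tool_from_camera" (4x4, takes a point from camera to tool coordinates, whose origin is the TCP and whose axes are the tool frame's). Camera axes: x right, y down, z forward; pixel columns grow to the right and rows downward; lengths in m; the calibration is good to about 2 mm. A picture is of the moment at which its call begins: read the wrist's pose just before it. There is no depth.
- close_job(): hands the job in, once; it reports no verdict.
The state is a dict: "t": time; "q": joint angles; "dq": joint speeds; "joint_torque": joint torques, N m; "tool_pos": TCP position; "orientation": TCP orientation; "force": force on the tool from outside, world axes, zero at the start; "wrist_torque": the same for the moment, N m; "opening": finger opening in m.
Only numpy, scipy, OpenCV 4.12 (cv2) and the standard library are available. Lean on these libraries where they do the work, as an engineer would, in place of code of your own. Each camera call takes 0.05 s, during which the arm holds its last target. There are 200 camera calls.

## Task

The analyser's water line has to be isolated: with the fingertips, push the cover of the low valve box by its bar, along its track and all the way open to its stop; let it slide, do not lift it or tip it up. Then push round the handle of the valve that carries the round tag until it is fully shut, crosswise to its pipe against its stop. Leave the cover open, and leave the other two handles and everything standing around as they are.

Things in the scene. Friction and masses are not known exactly. Their poses are not given: they have to be found in the camera images.
- valve_box: low cream valve box fixed to the bench, 206 mm (its x) by 600 mm (its y, length) by 100 mm high; origin at the centre of its underside, -x side towards the robot. Over its whole length runs a track: ledges 90 mm up along both long walls, on which the cover slides along y, with guide lips and end stops to 100 mm up. The half at -y is a closed filter bay, its deck 84 mm up
- valve_bay (a point): centre of the open-topped valve bay in the box's +y half, at ledge height 90 mm. Inside 170 mm (x) by 277 mm (y), floor 84 mm down. Three pipes run along x; three valve stems stand upright 30 mm to the box's +x of this point, 76 mm apart along y; the tagged valve may be any of the three. Pipes and valve bodies reach 52 mm above the bench: fingertips at 60 mm clear them
- cover: loose aluminium sliding cover, 188 mm (x) by 296 mm (y), 5 mm thick; origin at the centre of its underside, 90 mm above the bench; axes parallel to the box's. About 0.7 kg, 1.5 mm play each side in the track, slides with 3 to 6 N, stays where it is left. Box-frame y of the origin: +132 to +145 mm shut at the start; -146 mm fully open, at the stop over the filter bay
- cover_bar (a point): centre of the black bar pull that stands across the middle of the cover, right above the cover's origin: 110 mm long along the cover's x, 14 mm thick along its y, from the cover's top (95 mm above the bench) to 120 mm above the bench; this point is 107.5 mm above the bench
- tagged_stem (a point): stem axis of the tagged valve, 67 mm above the bench (mid-height of its handle), axes parallel to the box's. Its handle turns about this vertical line. The only valve with a round tag: a plain metal disc 38 mm across, lying flat on the handle's hub, 76 to 78 mm above the bench, with a nut on it to 83 mm. Hidden by the shut cover
- tagged_grip (a point): middle of the black sleeve of the tagged valve's handle: 40 mm from the stem axis, half-way up the sleeve (58 to 76 mm above the bench). The sleeve is 14 mm wide and runs from 12 to 58 mm from the stem axis; its own +x axis points along the handle from the grip to the stem
- tagged_handle (a joint): angle of the tagged valve's handle, rad: 0 = open, along its pipe, pointing to the box's -x; turns clockwise seen from above; pi/2 = shut, crosswise, pointing to the box's +y, at a hard stop. Starts at 0 to 0.25. Stays where it is left; about 5 N at the grip turns it
- plain1_grip (a point): middle of the black sleeve of one of the two handles without a tag (number 1): 40 mm from the stem axis, half-way up the sleeve (58 to 76 mm above the bench). The sleeve is 14 mm wide and runs from 12 to 58 mm from the stem axis; its own +x axis points along the handle from the grip to the stem
- plain1_handle (a joint): angle of handle without tag number 1, rad: 0 = open, along its pipe, pointing to the box's -x; turns clockwise seen from above; pi/2 = shut, crosswise, pointing to the box's +y, at a hard stop. Starts at 0 to 0.15 and is to stay as it is; it turns as easily as the tagged one
- plain2_grip (a point): middle of the black sleeve of one of the two handles without a tag (number 2): 40 mm from the stem axis, half-way up the sleeve (58 to 76 mm above the bench). The sleeve is 14 mm wide and runs from 12 to 58 mm from the stem axis; its own +x axis points along the handle from the grip to the stem
- plain2_handle (a joint): angle of handle without tag number 2, rad: 0 = open, along its pipe, pointing to the box's -x; turns clockwise seen from above; pi/2 = shut, crosswise, pointing to the box's +y, at a hard stop. Starts at 0 to 0.15 and is to stay as it is; it turns as easily as the tagged one
- tube_rack_mid (a point): white tube rack, 75 by 160 mm, with a few red-capped tubes reaching 96 mm up, off the valve-bay end of the box. Loose bystander; the point lies on its vertical centre line, half-way up or near it
- sanitiser_mid (a point): white pump bottle, 68 mm across, 189 mm tall, off the filter-bay end of the box. Loose bystander; the point lies on its vertical centre line, half-way up or near it
- reagent_mid (a point): amber bottle, 60 mm across, 135 mm tall, behind the filter bay. Loose bystander; the point lies on its vertical centre line, half-way up or near it
- wrench_mid (a point): steel wrench, 160 mm long, lying flat behind the valve bay. Loose bystander; the point lies on its vertical centre line, half-way up or near it
- fitting_mid (a point): spare brass hose fitting, 22 mm across, 26 mm tall, standing on the floor of the valve bay near its front wall (its top 33 mm above the bench). Loose bystander; the point lies on its vertical centre line, half-way up or near it
- kit_carton_mid (a point): test-kit carton, white with a dark blue band, 100 by 170 mm, 70 mm tall, behind the box. Loose bystander; the point lies on its vertical centre line, half-way up or near it

How it is judged:
On the way, in this order (a step that is already met when the one before it is completed fails the run):
1. the cover is slid fully open while the tagged handle is still open (y of cover_bar in the frame of valve_box below -0.131 m and value of joint tagged_handle below 0.6 rad), for 0.2 s.
2. the tagged handle is pushed fully shut (value of joint tagged_handle above 1.48 rad and y of cover_bar in the frame of valve_box below -0.131 m), for 0.2 s.
At the end, for the whole second after the job is handed in: The tagged handle is shut, within 5 degrees of its stop (over 1.48 rad), and at rest; the cover lies flat in its track, within 15 mm of fully open; the two other handles are still open (under 0.3 rad) (all of step 2 and value of joint each of plain1_handle, plain2_handle below 0.3 rad and height (world z) of cover_bar below 0.115 m and angle between cover_bar's own z axis and vertical below 0.05 rad and velocity of joint tagged_handle below 0.05 rad/s); the robot touches nothing.
It fails at once if the cover is lifted by over 12 mm or tipped by over 0.12 rad (height (world z) of cover_bar above 0.12 m or angle between cover_bar's own z axis and vertical above 0.12 rad).
It fails at once if a handle without a tag is turned (beyond 0.35 rad) (value of joint any of plain1_handle, plain2_handle above 0.35 rad).
It fails at once if a bystander is moved, lifted or knocked over (its centre displaced by over 30 mm) (distance of any of tube_rack_mid, sanitiser_mid, reagent_mid, wrench_mid, fitting_mid, kit_carton_mid from where it was at the start of the episode above 0.03 m).
It also fails if it takes over 51 s, if anything falls off the work surface, if the arm or the gripper's body presses on something with over 40 N, if the wrist force passes 120 N, or if a joint passes its speed limit or range.

## Working session

There is one attempt and no reset: what is moved stays moved. The work goes in short steps, Python scripts to look and compute and a tool call to move; the robot and the scene stay as the last step left them, time stands still between calls to the robot, and variables do not carry over. Pictures are saved under pics/ and viewed, about 8 in all and at most 12, crops included, and the job is handed in when it is done.

Besides the shell and the picture viewer there is one more tool, called after "Emit:" by a JSON object that holds its "method" and its "body", one argument or row to a line. apply_moves: Moves the arm, as the interface text tells. Its arguments: {"type":"object","properties":{"series":{"type":"array"},"force":{"type":"number"}},"required":["series"]}

```bash
mkdir -p pics; cat > h.py <<'E'
from plant import *
import numpy as np, cv2
from scipy.spatial.transform import Rotation as R
def ray(c,uv,z):
    "world points of pixels uv on plane z (fixed camera)"
    Rm=cv2.Rodrigues(np.array(c['rvec'],float))[0]; t=np.array(c['tvec'],float).ravel()
    K=np.array(c['intrinsics'],float); o=-Rm.T@t
    d=np.c_[np.array(uv,float),np.ones(len(uv))]@np.linalg.inv(K).T@Rm
    return o+d*((z-o[2])/d[:,2])[:,None]
def wray(c,s,uv,z):
    T=np.array(c['tool_from_camera']); Rt=R.from_rotvec(s['orientation']).as_matrix()
    Rm=Rt@T[:3,:3]; o=Rt@T[:3,3]+s['tool_pos']
    d=np.c_[np.array(uv,float),np.ones(len(uv))]@np.linalg.inv(np.array(c['intrinsics'])).T@Rm.T
    return o+d*((z-o[2])/d[:,2])[:,None]
E
python3 - <<'E'
from h import *
for n in ('scene','top'):
    c=read_camera(n); cv2.imwrite(f'pics/{n}0.png',c['pixels'])
    Rm=cv2.Rodrigues(np.array(c['rvec']))[0]; print(n,-Rm.T@np.array(c['tvec']).ravel(),Rm[2])
s=read_state(); print(s['t'],s['tool_pos'],R.from_rotvec(s['orientation']).as_matrix().round(3),s['opening'],s['force'])
E
```

```text
scene [ 1.22994613 -0.57037646  0.88692485] [-0.55704088  0.45997792 -0.6914664 ]
top [ 0.36764851 -0.02847666  1.11013806] [ 0.23011584  0.01580402 -0.97303491]
0.1 [0.14928805 0.58060775 0.21770628] [[-0.001  0.249  0.968]
 [-0.002  0.968 -0.249]
 [-1.    -0.002 -0.   ]] 0.09318702317565887 [ 0.22809248 -0.19615653  0.05924219]
```

View pics/top0.png

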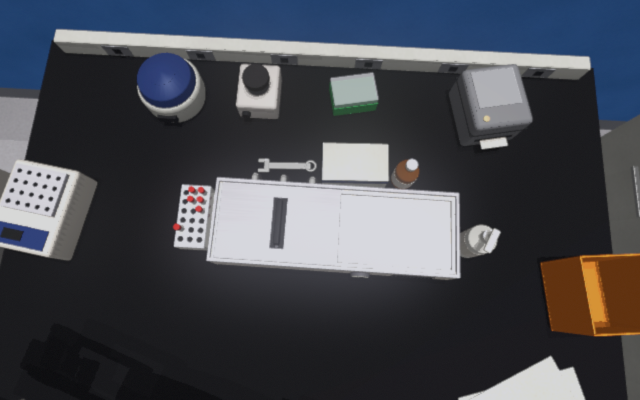

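View pics/scene0.png

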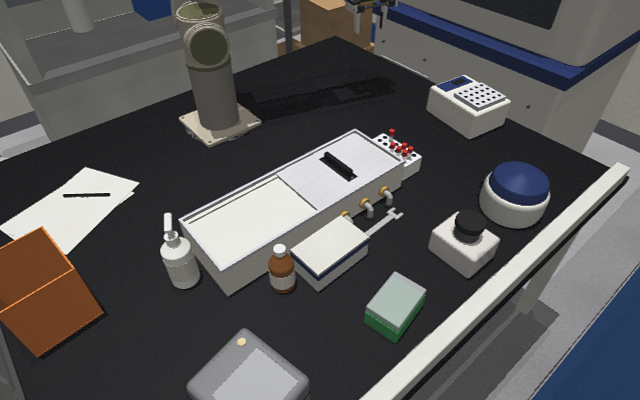

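The top view shows the box with corners near (216,179), (460,192), (458,276) and (208,262). The bar is at (278,223), the rack at (193,217), the bottle at (480,240), and the carton, wrench and amber bottle are behind the box. The scene view agrees.

```bash
python3 - <<'E'
from h import *
c=read_camera('top'); im=c['pixels']; g=im.min(2)
# bar: dark blob inside the box
m=np.zeros(g.shape,np.uint8); m[190:255,255:305]=(g[190:255,255:305]<90)*255
cs,_=cv2.findContours(m,0,1); k=max(cs,key=cv2.contourArea); r=cv2.minAreaRect(k); print('bar px',r)
b=ray(c,cv2.boxPoints(r),.119); print('bar corners z119',b.round(3)[:,:2])
print('bar centre',ray(c,[r[0]],.119).round(3))
# box top outline
for z in(.1,):
    P=ray(c,[(216,179),(460,192),(458,276),(208,262)],z)[:,:2]; print(P.round(3), [np.linalg.norm(P[i]-P[(i+1)%4]).round(3) for i in range(4)],P.mean(0))
v=cv2.resize(im[165:290,170:500],None,fx=2.4,fy=2.4,interpolation=cv2.INTER_CUBIC); cv2.imwrite('pics/crop1.png',v)
E
```

```text
bar px ((278.3414306640625, 222.40347290039062), (11.54332160949707, 48.24942398071289), 4.763641834259033)
bar corners z119 [[0.484 0.084]
 [0.6   0.084]
 [0.599 0.056]
 [0.483 0.057]]
bar centre [[0.541 0.071 0.119]]
[[ 0.644  0.236]
 [ 0.646 -0.369]
 [ 0.441 -0.36 ]
 [ 0.439  0.232]] [np.float64(0.605), np.float64(0.205), np.float64(0.592), np.float64(0.205)] [ 0.54254323 -0.06516821]
```

View pics/crop1.png

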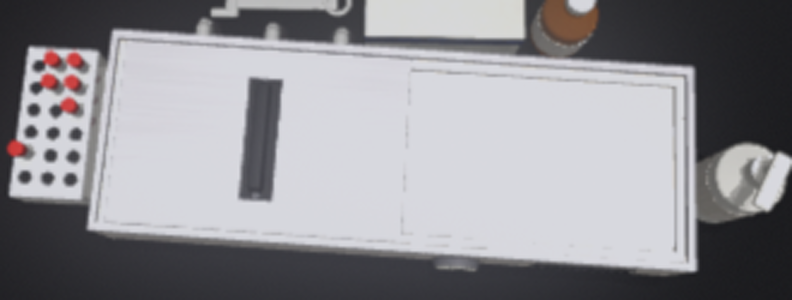

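Emit:
{"method": "apply_moves", "body": {
  "series": [
    {"jaw": 1,"linear": [0,-0.548,0.815],"roll": 0.84},
    {"jaw": 1,"linear": [0,-0.548,0.815],"roll": 0.84},
    {"jaw": 1,"linear": [0,-0.548,0.815],"roll": 0.84},
    {"jaw": 1,"linear": [0,-0.548,0.815],"roll": 0.84},
    {"jaw": 1,"linear": [0,-0.548,0.815],"roll": 0.84},
    {"jaw": 1,"linear": [0,-0.548,0.815],"roll": 0.84},
    {"jaw": 1,"linear": [0,-0.548,0.815],"roll": 0.84},
    {"jaw": 1,"linear": [0,-0.548,0.815],"roll": 0.84},
    {"jaw": 1,"linear": [0,-0.548,0.815],"roll": 0.84},
    {"jaw": 1,"linear": [0,-0.548,0.815],"roll": 0.84},
    {"jaw": 1,"linear": [0,-0.548,0.815],"roll": 0.84},
    {"jaw": 1,"linear": [0,-0.548,0.815],"roll": 0.84}
  ]
}}

```text
t: 1.65
tool_pos: [0.5404, 0.1409, 0.2179]
orientation: [0.54, 1.503, -0.542]
force: [0.0, 0.0, -0.0]
opening: 0.0005
```

Emit:
{"method": "apply_moves", "body": {
  "series": [
    {"jaw": 1,"linear": [0,0,0],"roll": 0.84},
    {"jaw": 1,"linear": [0,0,0],"roll": 0.84},
    {"jaw": 1,"linear": [0,0,0],"roll": 0.84},
    {"jaw": 1,"linear": [0,0,0],"roll": 0.84}
  ]
}}

```text
t: 2.15
tool_pos: [0.5396, 0.1423, 0.218]
orientation: [0.877, 1.387, -0.879]
force: [-0.3, -0.5, -0.5]
opening: 0.0006
```

Emit:
{"method": "apply_moves", "body": {
  "series": [
    {"jaw": 1,"linear": [0,0,0],"roll": 0.84},
    {"jaw": 1,"linear": [0,0,0],"roll": 0.84},
    {"jaw": 1,"linear": [0,0,0],"roll": 0.84},
    {"jaw": 1,"linear": [0,0,0],"roll": 0.84}
  ]
}}

```text
t: 2.65
tool_pos: [0.5392, 0.143, 0.2181]
orientation: [1.204, 1.212, -1.207]
force: [-0.3, -0.3, 0.6]
opening: 0.0004
```

```bash
python3 - <<'E'
from h import *
s=read_state(); c=read_camera('wrist'); cv2.imwrite('pics/w1.png',c['pixels'])
print(s['t'],s['tool_pos'],R.from_rotvec(s['orientation']).as_matrix().round(3),s['opening'],s['q'])
print(np.round(c['tool_from_camera'],3))
E
```

```text
2.65 [0.53922202 0.14296038 0.21805691] [[-0.001  1.     0.005]
 [-0.001  0.005 -1.   ]
 [-1.    -0.001  0.001]] 0.0003504849326568765 [ 1.67574122e-01  1.85474655e-02  1.60669269e+00 -4.76270866e-04
  1.51783658e+00  1.62456787e-01]
[[-0.001 -0.298  0.955 -0.166]
 [ 1.    -0.     0.001 -0.001]
 [ 0.     0.955  0.298 -0.083]
 [ 0.     0.     0.     1.   ]]
```

View pics/w1.png

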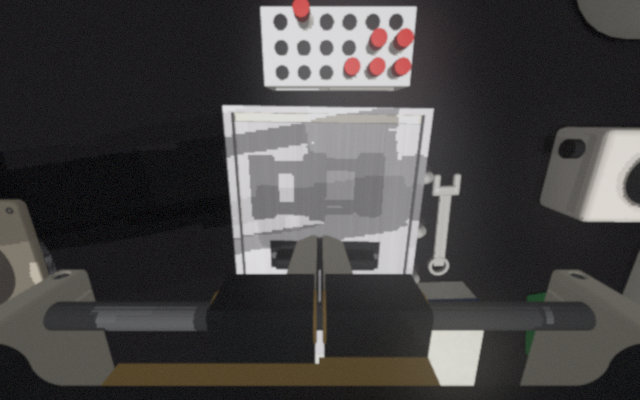

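The wrist view shows the bar at about (271–379, 241–268), behind the closed fingers, and the box's +y end at row 107.

```bash
python3 - <<'E'
from h import *
s=read_state(); c=read_camera('wrist')
print('box end z.1',wray(c,s,[(224,107),(433,109)],.1).round(3))
print('bar top far edge? z.12/.095',[wray(c,s,[(271,241),(379,243)],z).round(3)[:,:2] for z in(.12,.095)])
print('bar near z.12',wray(c,s,[(271,267),(379,268)],.12).round(3))
E
```

```text
box end z.1 [[0.445 0.234 0.1  ]
 [0.649 0.233 0.1  ]]
bar top far edge? z.12/.095 [array([[0.488, 0.1  ],
       [0.601, 0.099]]), array([[0.483, 0.089],
       [0.607, 0.087]])]
bar near z.12 [[0.486 0.07  0.12 ]
 [0.603 0.069 0.12 ]]
```

Emit:
{"method": "apply_moves", "body": {
  "series": [
    {"jaw": 1,"linear": [0.1,0.008,0],"roll": 0},
    {"jaw": 1,"linear": [0.19,0.008,0],"roll": 0},
    {"jaw": 1,"linear": [0.19,0.008,0],"roll": 0},
    {"jaw": 1,"linear": [0.19,0.008,0],"roll": 0}
  ]
}}

```text
t: 3.25
tool_pos: [0.5444, 0.1429, 0.1054]
orientation: [1.204, 1.212, -1.205]
force: [0.1, -0.2, 0.6]
opening: 0.0006
```

Emit:
{"method": "apply_moves", "body": {
  "series": [
    {"jaw": 1,"linear": [0,0,0.03],"roll": 0},
    {"jaw": 1,"linear": [0,0,0.06],"roll": 0},
    {"jaw": 1,"linear": [0,0,0.08],"roll": 0},
    {"jaw": 1,"linear": [0,0,0.1],"roll": 0},
    {"jaw": 1,"linear": [0,0,0.12],"roll": 0},
    {"jaw": 1,"linear": [0,0,0.14],"roll": 0},
    {"jaw": 1,"linear": [0,0,0.16],"roll": 0}
  ]
}}

```text
t: 4.12
tool_pos: [0.545, 0.0463, 0.1055]
orientation: [1.204, 1.213, -1.205]
force: [-0.2, 4.0, 3.0]
opening: 0.0006
```

Emit:
{"method": "apply_moves", "body": {
  "series": [
    {"jaw": 1,"linear": [0,0,0.03],"roll": 0},
    {"jaw": 1,"linear": [0,0,0.06],"roll": 0},
    {"jaw": 1,"linear": [0,0,0.09],"roll": 0},
    {"jaw": 1,"linear": [0,0,0.12],"roll": 0},
    {"jaw": 1,"linear": [0,0,0.15],"roll": 0},
    {"jaw": 1,"linear": [0,0,0.18],"roll": 0},
    {"jaw": 1,"linear": [0,0,0.21],"roll": 0},
    {"jaw": 1,"linear": [0,0,0.24],"roll": 0},
    {"jaw": 1,"linear": [0,0,0.27],"roll": 0},
    {"jaw": 1,"linear": [0,0,0.3],"roll": 0},
    {"jaw": 1,"linear": [0,0,0.32],"roll": 0},
    {"jaw": 1,"linear": [0,0,0.34],"roll": 0},
    {"jaw": 1,"linear": [0,0,0.36],"roll": 0},
    {"jaw": 1,"linear": [0,0,0.375],"roll": 0},
    {"jaw": 1,"linear": [0,0,0.38],"roll": 0}
  ]
}}

```text
t: 6.0
tool_pos: [0.5455, -0.1822, 0.1048]
orientation: [1.204, 1.214, -1.207]
force: [-4.1, 5.8, 2.5]
opening: 0.0006
```

Emit:
{"method": "apply_moves", "body": {
  "series": [
    {"jaw": 1,"linear": [0,0,0.008],"roll": 0},
    {"jaw": 1,"linear": [0,0,0.014],"roll": 0},
    {"jaw": 1,"linear": [0,0,0.014],"roll": 0}
  ]
}}

```text
t: 6.38
tool_pos: [0.5453, -0.1914, 0.1046]
orientation: [1.203, 1.214, -1.208]
force: [-0.8, 0.5, -0.4]
opening: 0.0002
```

Emit:
{"method": "apply_moves", "body": {
  "series": [
    {"jaw": 1,"linear": [0,0,0.006],"roll": 0},
    {"jaw": 1,"linear": [0,0,0.01],"roll": 0},
    {"jaw": 1,"linear": [0,0,0.015],"roll": 0},
    {"jaw": 1,"linear": [0,0,0.015],"roll": 0}
  ]
}}

```text
t: 6.88
tool_pos: [0.5455, -0.1947, 0.1047]
orientation: [1.208, 1.222, -1.203]
force: [-2.7, 28.7, 11.3]
opening: 0.0007
```

Emit:
{"method": "apply_moves", "body": {
  "series": [
    {"jaw": 1,"linear": [0,0,-0.04],"roll": 0},
    {"jaw": 1,"linear": [-0.06,0,-0.08],"roll": 0},
    {"jaw": 1,"linear": [-0.2,0,-0.18],"roll": 0},
    {"jaw": 1,"linear": [-0.25,0,-0.25],"roll": 0},
    {"jaw": 1,"linear": [-0.25,0,-0.25],"roll": 0},
    {"jaw": 1,"linear": [-0.25,0,-0.25],"roll": 0}
  ]
}}

```text
t: 7.62
tool_pos: [0.546, -0.0457, 0.2574]
orientation: [1.207, 1.22, -1.199]
force: [-0.0, -0.4, -0.8]
opening: 0.0011
```

```bash
python3 - <<'E'
from h import *
s=read_state(); c=read_camera('wrist'); cv2.imwrite('pics/w2.png',c['pixels'])
print(s['t'],s['tool_pos'],R.from_rotvec(s['orientation']).as_matrix().round(3))
E
```

```text
7.625 [ 0.54601933 -0.04568172  0.25739457] [[-0.001  1.     0.009]
 [ 0.007  0.009 -1.   ]
 [-1.    -0.001 -0.007]]
```

View pics/w2.png

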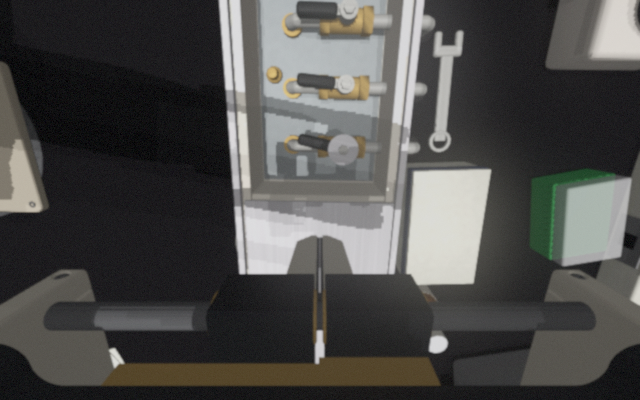

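The cover is open. The tagged valve, with a disc at (344,150), is the -y-most one. The plain stems are at about (347,84) and (348,8), and the fitting is at (274,74).

```bash
python3 - <<'E'
from h import *
s=read_state(); c=read_camera('wrist')
w=lambda uv,z: wray(c,s,uv,z).round(4)[:,:2].tolist()
print('disc',w([(344,150)],.078)); print('plain stems',w([(347,84),(348,8)],.083))
print('handles tag outer/inner',w([(301,141),(330,146)],.076)); print('mid outer/inner',w([(300,81),(332,84)],.076))
print('box sides z.1',w([(236,170),(402,170)],.1)); print('cover edge',w([(245,198),(390,198)],.095)); print('fitting',w([(274,74)],.033))
v=c['pixels'][120:185,270:380]; g=v.astype(int)
cv2.imwrite('pics/w2c.png',cv2.resize(v,None,fx=7,fy=7,interpolation=cv2.INTER_CUBIC))
E
```

```text
disc [[0.5737, -0.0014]]
plain stems [[0.5741, 0.0734], [0.5723, 0.1479]]
handles tag outer/inner [[0.5205, 0.0089], [0.5564, 0.0031]]
mid outer/inner [[0.5201, 0.077], [0.5573, 0.0741]]
box sides z.1 [[0.445, -0.0235], [0.6409, -0.0217]]
cover edge [[0.4518, -0.0593], [0.631, -0.0576]]
fitting [[0.4836, 0.0902]]
```

View pics/w2c.png

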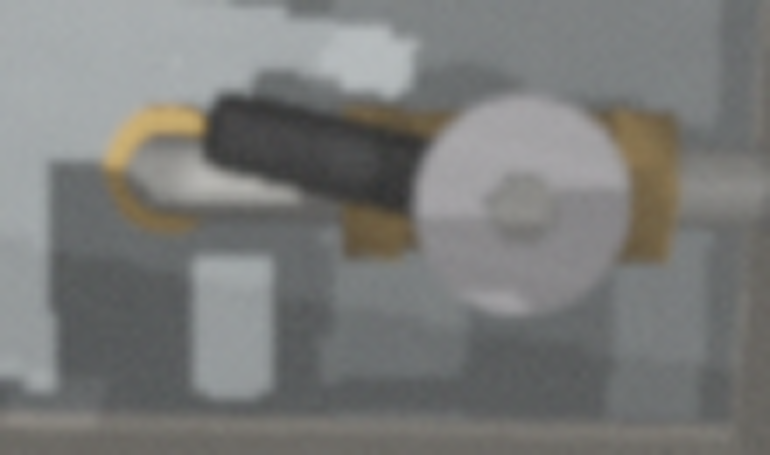

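Emit:
{"method": "apply_moves", "body": {
  "series": [
    {"jaw": 1,"linear": [0,-0.047,-0.019],"roll": 0},
    {"jaw": 1,"linear": [0.08,-0.047,-0.019],"roll": 0},
    {"jaw": 1,"linear": [0.16,-0.047,-0.019],"roll": 0},
    {"jaw": 1,"linear": [0.24,-0.047,-0.019],"roll": 0},
    {"jaw": 1,"linear": [0.29,-0.047,-0.019],"roll": 0},
    {"jaw": 1,"linear": [0.325,-0.047,-0.019],"roll": 0},
    {"jaw": 1,"linear": [0.325,-0.047,-0.019],"roll": 0},
    {"jaw": 1,"linear": [0.325,-0.047,-0.019],"roll": 0}
  ]
}}

```text
t: 8.72
tool_pos: [0.5147, -0.0349, 0.0592]
orientation: [1.207, 1.223, -1.206]
force: [-0.8, -0.8, 0.9]
opening: 0.0003
```

Emit:
{"method": "apply_moves", "body": {
  "series": [
    {"jaw": 1,"linear": [-0.004,0.013,-0.02],"roll": 0},
    {"jaw": 1,"linear": [-0.004,0.0135,-0.035],"roll": 0},
    {"jaw": 1,"linear": [-0.004,0.014,-0.045],"roll": 0},
    {"jaw": 1,"linear": [-0.004,0.016,-0.057],"roll": 0},
    {"jaw": 1,"linear": [-0.004,0.019,-0.068],"roll": 0},
    {"jaw": 1,"linear": [-0.004,0.026,-0.08],"roll": 0},
    {"jaw": 1,"linear": [-0.004,0.034,-0.089],"roll": 0},
    {"jaw": 1,"linear": [-0.004,0.042,-0.095],"roll": 0},
    {"jaw": 1,"linear": [-0.004,0.05,-0.1],"roll": 0},
    {"jaw": 1,"linear": [-0.004,0.05,-0.1],"roll": 0}
  ]
}}

```text
t: 9.98
tool_pos: [0.5439, 0.0254, 0.0618]
orientation: [1.206, 1.224, -1.207]
force: [-1.1, -2.4, 1.9]
opening: 0.0006
```

Emit:
{"method": "apply_moves", "body": {
  "series": [
    {"jaw": 1,"linear": [0,0.008,-0.003],"roll": 0},
    {"jaw": 1,"linear": [0,0.015,-0.005],"roll": 0},
    {"jaw": 1,"linear": [0,0.018,-0.005],"roll": 0},
    {"jaw": 1,"linear": [0,0.018,-0.005],"roll": 0}
  ]
}}

```text
t: 10.48
tool_pos: [0.5531, 0.0288, 0.0613]
orientation: [1.204, 1.227, -1.209]
force: [-7.8, -1.7, 4.9]
opening: 0.0005
```

Emit:
{"method": "apply_moves", "body": {
  "series": [
    {"jaw": 1,"linear": [0,0.006,0],"roll": 0},
    {"jaw": 1,"linear": [0,0.01,0],"roll": 0},
    {"jaw": 1,"linear": [0,0.01,0],"roll": 0}
  ]
}}

```text
t: 10.85
tool_pos: [0.5536, 0.0291, 0.0609]
orientation: [1.198, 1.236, -1.217]
force: [-29.0, -1.3, 23.0]
opening: 0.0003
```

Emit:
{"method": "apply_moves", "body": {
  "series": [
    {"jaw": 1,"linear": [0,-0.03,0],"roll": 0},
    {"jaw": 1,"linear": [0,-0.04,0],"roll": 0},
    {"jaw": 1,"linear": [-0.08,-0.04,0],"roll": 0},
    {"jaw": 1,"linear": [-0.18,-0.04,0],"roll": 0},
    {"jaw": 1,"linear": [-0.28,-0.02,0.06],"roll": 0},
    {"jaw": 1,"linear": [-0.33,-0.013,0.125],"roll": 0},
    {"jaw": 1,"linear": [-0.33,-0.013,0.125],"roll": 0},
    {"jaw": 1,"linear": [-0.33,-0.013,0.125],"roll": 0}
  ]
}}

```text
t: 11.85
tool_pos: [0.5509, -0.0471, 0.2575]
orientation: [1.199, 1.237, -1.217]
force: [-0.0, 0.4, -1.7]
opening: 0.0008
```

```bash
python3 - <<'E'
from h import *
s=read_state(); c=read_camera('wrist')
print(s['t'],s['tool_pos'],s['force'])
w=lambda uv,z: wray(c,s,uv,z).round(4)[:,:2].tolist()
a=cv2.resize(c['pixels'][0:220,200:440],None,fx=2.4,fy=2.4,interpolation=cv2.INTER_CUBIC)
cv2.imwrite('pics/w3.png',a)
t=read_camera('top'); cv2.imwrite('pics/t3.png',cv2.resize(t['pixels'][140:300,160:520],None,fx=2.2,fy=2.2))
E
```

```text
11.85 [ 0.55093741 -0.04707123  0.25752741] [-0.02976996  0.40061597 -1.65152202]
```

View pics/w3.png

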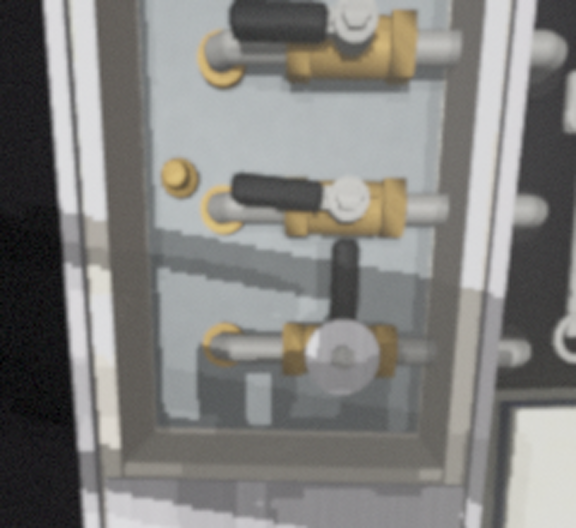

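View pics/t3.png

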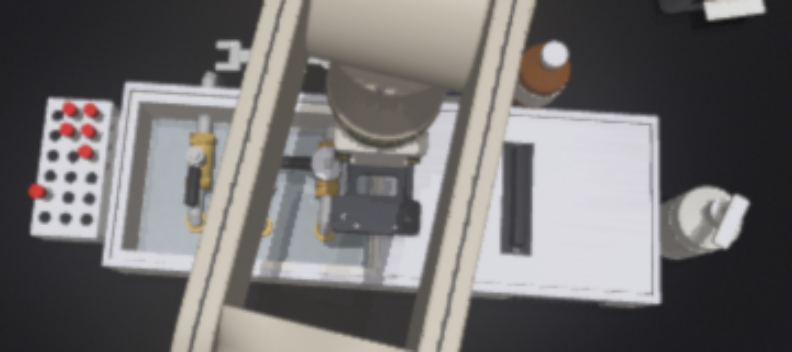

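The tagged handle now points to +y: tip at crop (345,243), disc at (343,355). The plain handles and bystanders look unchanged, and the bar is at top-view pixel (395,230). I'll check the numbers, then hand in.

```bash
python3 - <<'E'
from h import *
s=read_state(); c=read_camera('wrist'); t=read_camera('top')
f=lambda p:(200+p[0]/2.4,p[1]/2.4)
d=wray(c,s,[f((343,355))],.078)[0]; h=wray(c,s,[f((345,243)),f((344,310))],.076)
for p in h: print('handle',(p-d)[:2].round(4))
v=h[0]-h[1]; print('sleeve angle',np.degrees(np.arctan2(v[1],-v[0])))
b=ray(t,[(160+517/2.2,140+198/2.2)],.115)[0]; print('bar box-frame y',b[1]+.066, b)
ok=abs(b[1]+.066+.146)<.012 and np.linalg.norm(s['force'])<4
print(ok)
if ok: print(close_job())
E
```

```text
handle [-0.0007  0.0543]
handle [-0.0001  0.0223]
sleeve angle 88.94463735442902
bar box-frame y -0.14147580063250836 [ 0.53929417 -0.2074758   0.115     ]
True
the job is handed in; nothing more can be done
None
```

I slid the cover fully open by its bar, then pushed the tagged valve's handle clockwise until it was fully shut. The tagged valve was the one nearest the filter bay. I then moved the arm clear and handed the job in at about 12 s of the 51 s allowed. No verdict came back.

**Cover:** It came up against its stop at about 29 N. In the last picture the bar sits at about -141 mm along the box (fully open is -146 mm, and the limit is -131 mm). The cover looks flat from above; I did not measure its height or tilt.

**Tagged handle:** It came up against its stop at about 29 N. The camera puts it at about 89° (85° needed).

**Everything else:** The two plain handles look as they were, close to open. The fitting, rack, amber bottle and pump bottle look unmoved. The arm hid part of the wrench and carton in the last picture, but it never went near them. The force reading with the arm clear was 1.7 N, which I take as sensor offset. No checks failed or disagreed.

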